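# Square the egg tray up in the packing jig

## Robot

A 6-joint arm with a two-finger parallel gripper is mounted at the origin on the work surface. World frame = base frame: x ahead of the robot, y to its left, z up, the work surface at z = 0. Lengths are in m, angles in degrees, forces in N, time in s.
With the tool pointing down it reaches from about 0.275 to 0.775 m from the base axis. Payload 14.6 kg.
Tool frame: the origin (TCP) lies midway between the tips of the shut fingers; the grasp point (between the pads) lies 19 mm behind it; x points along the fingers, y is the direction in which the jaws open and shut, and the axes are right-handed (so a half turn about x gives the same grasp; the last joint's range is limited). The gripper opens to 85 mm and grips with 20 to 120 N. Pads are 22 mm wide; open, the fingers measure 114 mm over their backs; the gripper's body (76 mm by 85 mm) begins 54 mm behind the grasp point. The pads swing forward as they close: fully open they stand 13 mm farther back than shut.
Start: joints at [60.946, 15.075, -2.767, 72.158, 0, 81.102], TCP at [0.181, 0.493, 0.231] pointing down, gripper open.
Joint ranges: [-151.79, 151.79], [-50.71, 97.33], [-67.44, 78.34], [-121.81, 120.89], [-77.56, 73.72], [-180, 180]. Speed limits (degrees/s): [108.29, 108.29, 147.25, 159.86, 180, 180].

## Interface

Orientations are given as [roll, pitch, yaw] about the fixed x, y, z axes, in that order (R = Rz(yaw) Ry(pitch) Rx(roll)).
In Python, from cell import env gives the robot as it stands.
- The arm moves only by the tool arm_command, never from a script. Its argument "targets" is a list of rows, each an object with "xyz": the shift along the tool's x, y, z in m, a list of three; "twist": the turn, a rotation vector about the tool's x, y, z in rad, a list of three; "hand": the gripper's target within -1 to 1 (shut at 1, half-way at 0, fully open at -1). A call has 1 to 5 rows; each row is the pose to reach, as a shift and turn from the pose measured when the call began, along the tool's axes at that moment; what a row does not reach only later rows make up. A row lasts 1/10 s, in which the tool goes at most 50 mm and 8.59 degrees, less where a joint would pass 70% of its speed; a pose out of reach is approached as far as the arm can. A call with a gripper value outside its range is refused whole. The fingers move at their own pace and stop on an object; "squeeze" is the grip in N (left out, the last holds). Time passes only in rows, so rows that repeat a pose let the fingers close. It gives the time, the measured TCP pose, the force and the opening at its end, in the units of the state.
- env.observe(): the state, without advancing time (a new reading comes with each control period).
- env.camera(name): name is "scene" or "top" or "wrist"; returns (picture, depth): 480x640x3 uint8, red, green, blue; 480x640 float32, m along the optical axis (not along the pixel's ray), 0 where there is no reading.
- env.camera_model(name): a dict with "fx", "fy", "cx", "cy" (pixels), "extrinsics" (4x4, takes a point from camera to world coordinates). Camera axes: x right, y down, z forward; pixel columns grow to the right and rows downward; lengths in m; the calibration is good to about 2 mm. A picture is of the moment at which its call begins: read the wrist's pose just before it. camera_model takes no time and is no camera call; for the wrist camera it gives the pose at the moment of the call.
- env.hand_in(): hands the job in, once; it reports no verdict.
The state is a dict: "clock": time; "q": joint angles; "dq": joint speeds; "joint_torque": joint torques, N m; "tcp_pos": TCP position; "eef_rot": TCP orientation; "contact_force": force on the tool from outside, world axes, zero at the start; "torque": the same for the moment, N m; "grip_width": finger opening in m.
Only numpy, scipy, OpenCV 4.12 (cv2) and the standard library are available. Lean on these libraries where they do the work, as an engineer would, in place of code of your own. Each camera call takes 0.05 s, during which the arm holds its last target.

## Task

Square the loaded egg tray up in the jig: first turn the eccentric cam by its lever, round the outside away from the tray, until its low point faces the slide's roller and the lever is at its stop pin; only then push the guide slide gently forward by its push plate until the tray sits flat against the back fence with the guide snug behind it, and take the hand away. Only push with the outside of the fingers: grip and lift nothing, never touch the tray or eggs by hand, and leave the stamp, ink pad and torch where they are.

Things in the scene. Friction and masses are not known exactly. Their poses are not given: they have to be found in the camera images.
- jig: Fixed tray jig: white plastic plate 325 x 365 x 8 mm with stainless parts. Frame: x = forward (the guide's push, towards the back fence), y = left (towards the cam), z up; origin on the bench top, on the slide's centre line, 125 mm behind the fence's face. Jig coordinates below are in this frame, in mm. Plate: x -180..145, y -130..235. Side rails (top z 24) at y +-115, x -15..120.
- fence_face (a point): Middle of the back fence's face, at jig (125, 0, 30); axes as the jig's. Fence: upright steel plate, y -100..100, top z 53. The tray's front edge must end flat on this face.
- cam_pivot (a point): Top of the cam's pivot bolt, at jig (-7, 175, 41): the vertical axis of cam and lever. The cam is a steel disc 60 mm in diameter, z 10..22, its pivot 18 mm off centre. Its stop pin (10 mm wide, top z 38) stands at jig (51, 162).
- cam_plate (a joint): Cam angle (rad), clockwise seen from above. 0: high point, and the lever lying along it, point to jig -x at the slide's roller and hold the slide back. pi/2: lever points to jig +y (outwards). 3.14: low point faces the roller, lever points to jig +x, at its stop pin. Stops at -0.5 and 3.14; starts between -0.2 and 0.5. Stays where left; friction 0.15 N m, about 2 N at the knob.
- lever_knob (a point): Centre of the lever's black upright hand knob: a vertical cylinder 18 mm in diameter, z 40..82 (this point z 61), 70 mm from the pivot axis. The lever bar under it is 14 mm wide, z 26..35. Outside the jig's rails nothing else on the jig stands above z 38.
- guide_slide (a joint): Travel of the guide slide (m) along jig +x: 0 = fully back (start), about 0.030 when the tray is pinned flat between guide and fence. Cam high point at the roller: it moves only 1 to 4 mm; low point there: 37 mm. Friction 1.5 N, 4 to 9 N with the tray ahead of it; stays where left.
- push_plate (a point): Middle of the rear face of the slide's upright push plate, at jig (-125, 0, 58) with the slide back: steel, 80 mm wide, 8 mm thick, z 26..86; push here to jig +x. Behind it only the carriage, top z 29, 25 mm long, and its rail. In front, the guide bar: 150 mm wide, top z 53, front face 67 mm ahead of this point. An arm (top z 23) runs left from it to the roller before the cam.
- egg_tray: Loose yellow pulp tray of 3 x 4 cups, all with eggs (fixed in the cups): 153 mm along its x, 200 mm along its y, egg tops 63 mm above its underside; about 0.7 kg. Origin at the centre of its underside, on the plate (z 8). Starts a little askew between guide and fence, its x roughly jig +x.
- tray_front_left (a point): Point on the tray's front (fence-side) edge, 90 mm left of its middle, 22 mm above its underside.
- tray_front_right (a point): Point on the tray's front edge, 90 mm right of its middle, 22 mm above its underside.
- date_stamp: Bystander: wooden hand stamp, base 30 x 62 mm, 78 mm high, on the bench right of the jig. Origin at the centre of its underside.
- ink_pad: Bystander: flat metal ink pad tin 73 x 108 x 22 mm, on the bench right of the jig, nearer the robot than the stamp. Origin at the centre of its underside.
- candling_torch: Bystander: black torch standing on its head, 39 mm in diameter, 104 mm high, on the bench left of the jig. Origin at the centre of its underside.

How it is judged (in metres and radians):
On the way, in this order (a step that is already met when the one before it is completed fails the run):
1. the cam stands at its low point while the slide is still back (value of joint cam_plate above 2.9 rad and value of joint guide_slide below 0.008 m), for 0.2 s.
2. the slide is pushed forward and the tray is flat on the fence (value of joint guide_slide above 0.026 m and x of each of tray_front_left, tray_front_right in the frame of fence_face above -0.003 m), for 0.2 s.
At the end, for the whole second after the job is handed in: The cam is within 0.24 rad of its low stop; both ends of the tray's front edge are within 3 mm of the fence; the guide is snug behind the tray (slide travel 26 to 34 mm); the tray is level and at rest (all of step 2 and value of joint cam_plate above 2.9 rad and value of joint guide_slide below 0.034 m and linear speed of egg_tray below 0.01 m/s and angle between egg_tray's own z axis and vertical below 0.04 rad); the robot touches nothing.
It fails at once if the slide is pushed forward more than 10 mm while the cam is not at its low point (value of joint guide_slide above 0.01 m and value of joint cam_plate below 2.6 rad).
It fails at once if the tray is handled: touched by the hand or arm (over 2 N), lifted more than 12 mm or tipped (contact force between any of the fingers, the arm and egg_tray above 2 N or height (world z) of egg_tray above 0.02 m or angle between egg_tray's own z axis and vertical above 0.15 rad).
It fails at once if the knob or the push plate is taken between the fingers ((horizontal distance between the grasp point and lever_knob below 0.013 m and height (world z) of the grasp point below 0.088 m) or (x of the grasp point in the frame of push_plate between -0.003 and 0.011 m and y of the grasp point in the frame of push_plate between -0.045 and 0.045 m and height (world z) of the grasp point below 0.092 m)).
It fails at once if the tray is jolted (faster than 0.25 m/s) (linear speed of egg_tray above 0.25 m/s).
It fails at once if the stamp, ink pad or torch is moved more than 20 mm or lifted (distance of any of date_stamp, ink_pad, candling_torch from where it was at the start of the episode above 0.02 m or height (world z) of any of date_stamp, ink_pad, candling_torch above 0.012 m).
It also fails if it takes over 54 s, if anything falls off the work surface, if the arm or the gripper's body presses on something with over 40 N, if the wrist force passes 120 N, or if a joint passes its speed limit or range.

## Working session

There is one attempt and no reset: what is moved stays moved. The work goes in short steps, Python scripts to look and compute and a tool call to move; the robot and the scene stay as the last step left them, time stands still between calls to the robot, and variables do not carry over. Pictures are saved under pics/ and viewed, and the job is handed in when it is done.

Besides the shell and the picture viewer there is one more tool, called after ">>>" by a JSON object that holds its "name" and its "arguments", one argument or row to a line. arm_command: Moves the arm, as the interface text tells. Its arguments: {"type":"object","properties":{"targets":{"type":"array"},"squeeze":{"type":"number"}},"required":["targets"]}

```bash
ls; mkdir -p pics; python3 - <<'E'
from cell import env
import cv2
s=env.observe();print(s)
for n in ("scene","top","wrist"):
    p,d=env.camera(n);cv2.imwrite(f"pics/{n}0.png",p[:,:,::-1])
    import numpy as np;np.save(f"pics/{n}0.npy",d)
    print(n,env.camera_model(n))
E
```

```text
pics
{'clock': 0.0, 'q': array([ 6.09472743e+01,  1.50983818e+01, -2.80394819e+00,  7.21579477e+01,
        1.19730587e-04,  8.11032910e+01]), 'dq': array([-0.00242145, -0.096956  , -0.07896642, -0.04128894, -0.02031392,
        0.02342478]), 'joint_torque': array([ 3.78732671e-03, -6.37624311e+01,  3.84565473e+01,  1.37374600e-02,
        1.53869451e-06, -1.20648383e-05]), 'tcp_pos': array([0.18076182, 0.49260853, 0.230828  ]), 'eef_rot': array([ -99.01051637,   89.93972217, -119.16653308]), 'contact_force': array([-0.45304242,  0.4571786 , -0.08350222]), 'torque': array([-0.02114403, -0.02662196, -0.01080061]), 'grip_width': 0.0854393440833274}
scene {'fx': 473.8225519978213, 'fy': 473.8225519978213, 'cx': 318.20554601505336, 'cy': 244.23576046643348, 'extrinsics': array([[ 0.8435246 ,  0.45472709, -0.2858138 ,  0.87881062],
       [ 0.53703836, -0.72151752,  0.43703805, -0.46152211],
       [-0.00748662, -0.52214532, -0.85282367,  0.91922808],
       [ 0.        ,  0.        ,  0.        ,  1.        ]])}
top {'fx': 507.48246733349634, 'fy': 507.48246733349634, 'cx': 322.59777862404485, 'cy': 236.9130438272649, 'extrinsics': array([[ 0.02215706, -0.99647292,  0.08093691,  0.50190197],
       [-0.99944322, -0.02409752, -0.02307726,  0.00228475],
       [ 0.02494624, -0.08038052, -0.99645203,  0.96645605],
       [ 0.        ,  0.        ,  0.        ,  1.        ]])}
wrist {'fx': 342.45514068405316, 'fy': 342.45514068405316, 'cx': 318.9422396223884, 'cy': 241.3611695461072, 'extrinsics': array([[ 3.44049791e-01,  8.91480423e-01,  2.94775162e-01,
         1.04776732e-01],
       [ 9.38951042e-01, -3.26379128e-01, -1.08846710e-01,
         5.19924781e-01],
       [-8.26250550e-04,  3.14228134e-01, -9.49347143e-01,
         3.72478715e-01],
       [ 0.00000000e+00,  0.00000000e+00,  0.00000000e+00,
         1.00000000e+00]])}
```

View pics/top0.png

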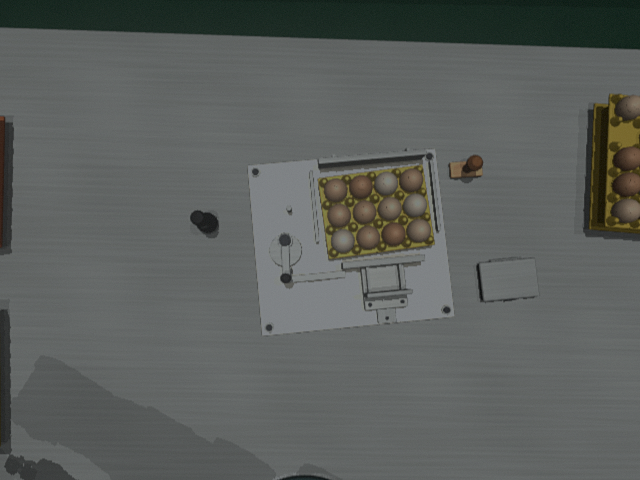

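View pics/scene0.png

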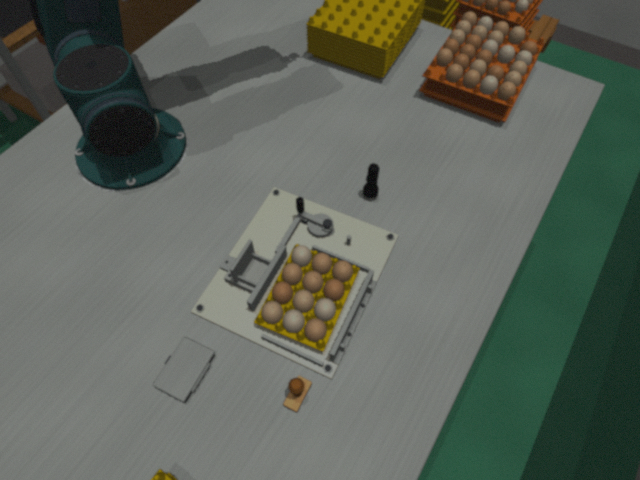

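View pics/wrist0.png

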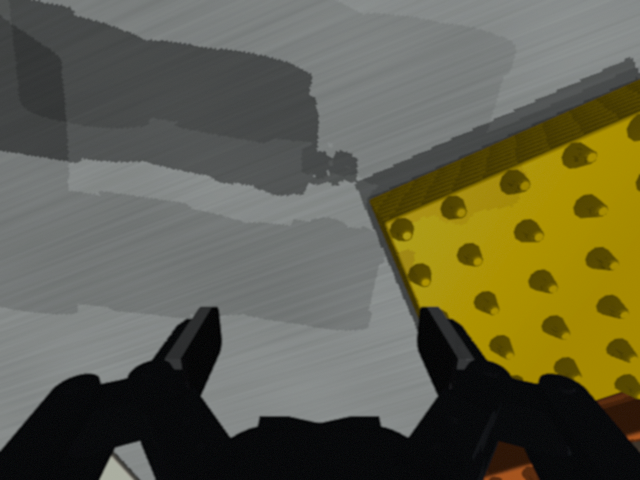

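```bash
python3 - <<'E'
import cv2
p=cv2.imread("pics/top0.png")
c=p[140:345,180:465];c=cv2.convertScaleAbs(c,alpha=1.5)
cv2.imwrite("pics/topc.png",cv2.resize(c[:, :],None,fx=2.8,fy=2.8,interpolation=cv2.INTER_CUBIC))
# plate mask
import numpy as np
hsv=cv2.cvtColor(p,cv2.COLOR_BGR2HSV)
for (u,v) in [(270,200),(300,310),(220,300),(440,290)]: print(p[v,u],hsv[v,u])
E
```

```text
[132 130 126] [100  12 132]
[134 130 126] [105  15 134]
[99 99 97] [90  5 99]
[131 130 127] [ 98   8 131]
```

View pics/topc.png

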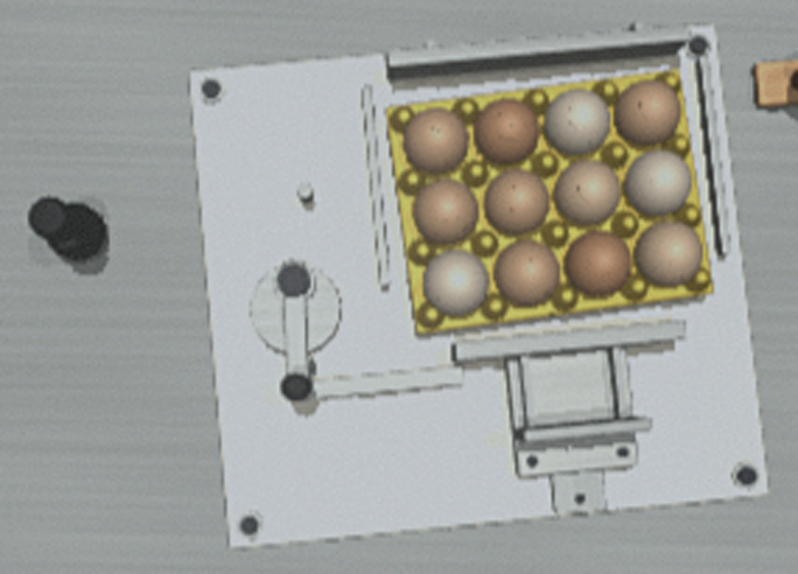

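```bash
cat > h.py <<'E'
import numpy as np
def ray(m,u,v,z):
    T=m["extrinsics"];d=T[:3,:3]@np.array([(u-m["cx"])/m["fx"],(v-m["cy"])/m["fy"],1.])
    o=T[:3,3];return o+d*(z-o[2])/d[2]
def proj(m,P):
    T=m["extrinsics"];c=T[:3,:3].T@(np.asarray(P)-T[:3,3])
    return m["fx"]*c[0]/c[2]+m["cx"],m["fy"]*c[1]/c[2]+m["cy"]
def fit(J,W):
    a=J-J.mean(0);b=W-W.mean(0)
    th=np.arctan2((a[:,0]*b[:,1]-a[:,1]*b[:,0]).sum(),(a*b).sum())
    R=np.array([[np.cos(th),-np.sin(th)],[np.sin(th),np.cos(th)]])
    return th,W.mean(0)-R@J.mean(0),R
E
python3 - <<'E'
from cell import env
from h import *
m=env.camera_model("top")
f=lambda x,y:(x/2.8+180-.5+.18,y/2.8+140-.5+.18)
C=[(190,72),(716,26),(767,492),(229,548)]
W=np.array([ray(m,*f(*c),.008)[:2] for c in C])
J=np.array([(.145,.235),(.145,-.130),(-.18,-.13),(-.18,.235)])
th,t,R=fit(J,W);print("yaw",np.degrees(th),"o",t);print((R@J.T).T+t-W)
# check: screws, knob, pivot, pin, push plate
inv=lambda w:R.T@(w[:2]-t)
for n,(x,y),z in [("knobtop",(296,385),.082),("pivot",(293,279),.041),("pin",(305,188),.038),("plateL",(515,432),.086),("plateR",(652,423),.086),("torch",(80,232),.0),("torchtop",(47,217),.104),
  ("guideL",(453,350),.053),("guideR",(685,325),.053),("trayFL",(388,110),.03),("trayFR",(680,70),.03),("fenceL",(388,60),.053),("fenceR",(690,35),.053)]:
    w=ray(m,*f(x,y),z);print(n,w.round(4),(inv(w)*1000).round(1))
np.savez("jig.npz",th=th,t=t,R=R)
E
```

```text
yaw 6.686355233641395 o [ 0.59836361 -0.12209809]
[[ 0.00171788  0.00169167]
 [ 0.00196174 -0.00014113]
 [-0.00269131 -0.00213604]
 [-0.00098831  0.0005855 ]]
knobtop [0.5021 0.0448 0.082 ] [-76.2 177. ]
pivot [0.571  0.0506 0.041 ] [ -7.1 174.8]
pin [0.6314 0.0446 0.038 ] [ 52.2 161.7]
plateL [ 0.4762 -0.0912  0.086 ] [-117.7   44.9]
plateR [ 0.4836 -0.1761  0.086 ] [-120.3  -40.3]
torch [0.6026 0.1983 0.    ] [ 41.5 317.7]
torchtop [0.6004 0.1975 0.104 ] [ 39.3 317.2]
guideL [ 0.5268 -0.0539  0.053 ] [-63.2  76. ]
guideR [ 0.5463 -0.2038  0.053 ] [-61.2 -75. ]
trayFL [ 0.6864 -0.0089  0.03  ] [100.6 102.2]
trayFR [ 0.7189 -0.2045  0.03  ] [110.1 -95.9]
fenceL [ 0.7149 -0.0078  0.053 ] [129.   99.9]
fenceR [ 0.7371 -0.2059  0.053 ] [128.1 -99.4]
```

```bash
cat >> h.py <<'E'
from scipy.spatial.transform import Rotation as Ro
def Rt(s): return Ro.from_euler("xyz",s["eef_rot"],degrees=True)
def Rz(zyaw):  # tool x down, tool z at yaw
    z=np.array([np.cos(zyaw),np.sin(zyaw),0]);x=np.array([0,0,-1.]);return Ro.from_matrix(np.c_[x,np.cross(z,x),z])
J=np.load("jig.npz") if __import__("os").path.exists("jig.npz") else None
def j2w(x,y,z): 
    a=J["R"]@np.array([x,y])/1000+J["t"];return np.array([a[0],a[1],z/1000])
def w2j(p): return np.r_[J["R"].T@(p[:2]-J["t"])*1000,p[2]*1000]
def go(s,P,zyawjig):
    r=Rt(s);print((r.inv().apply(P-s["tcp_pos"])).round(4),(r.inv()*Rz(np.radians(zyawjig)+float(J["th"]))).as_rotvec().round(4))
def cam(s,angs,r=.070,b=.020,z=48):
    for a in angs:
        rad=np.array([-np.cos(a),np.sin(a)]);tan=np.array([np.sin(a),np.cos(a)])
        p=np.array([-7,175])+1000*(r*rad-b*tan);go(s,j2w(*p,z),np.degrees(np.arctan2(tan[1],tan[0])))
def rep(s):
    r=Rt(s).as_matrix();print("t",round(s["clock"],2),"jig",w2j(s["tcp_pos"]).round(1),"toolx",r[:,0].round(3),"zyaw_jig",round(np.degrees(np.arctan2(r[1,2],r[0,2])-float(J["th"])),1),"F",s["contact_force"].round(1),"grip",round(s["grip_width"],4),"q",s["q"].round(0))
E
python3 - <<'E'
from cell import env
from h import *
s=env.observe();rep(s)
go(s,j2w(-76,145,200),90)
print(j2w(-76,145,200))
d=np.load("pics/scene0.npy");m=env.camera_model("scene")
v,u=np.mgrid[0:480:4,0:640:4];dd=d[::4,::4]
P=np.stack([(u-m["cx"])/m["fx"]*dd,(v-m["cy"])/m["fy"]*dd,dd],-1)@m["extrinsics"][:3,:3].T+m["extrinsics"][:3,3]
k=(dd>0)&(P[...,0]>.1)&(P[...,2]>.09)
for x0 in np.arange(.1,.8,.1):
  print(round(x0,1),[ (round(float(P[...,2][k&(abs(P[...,0]-x0-.05)<.05)&(abs(P[...,1]-y0-.05)<.05)].max(initial=0)),2)) for y0 in np.arange(-.3,.8,.1)])
E
```

```text
t 0.15 jig [-343.1  659.2  230.9] toolx [-0.    -0.001 -1.   ] zyaw_jig -26.8 F [-0.1 -0.2 -0. ] grip 0.0854 q [61. 15. -3. 72. -0. 81.]
[ 0.0311 -0.3382  0.4705] [-2.0393e+00 -9.0000e-04  4.0000e-04]
[0.50599757 0.01306667 0.2       ]
0.1 [0.0, 0.0, 0.24, 0.21, 0.0, 0.0, 0.0, 0.0, 0.12, 0.12, 0.0]
0.2 [0.0, 0.0, 0.0, 0.0, 0.0, 0.0, 0.0, 0.0, 0.12, 0.13, 0.11]
0.3 [0.0, 0.0, 0.0, 0.0, 0.0, 0.0, 0.0, 0.0, 0.13, 0.13, 0.13]
0.4 [0.0, 0.0, 0.0, 0.0, 0.0, 0.0, 0.0, 0.0, 0.13, 0.13, 0.13]
0.5 [0.0, 0.0, 0.0, 0.0, 0.1, 0.0, 0.0, 0.0, 0.09, 0.11, 0.11]
0.6 [0.0, 0.0, 0.0, 0.0, 0.1, 0.1, 0.0, 0.0, 0.12, 0.11, 0.11]
0.7 [0.0, 0.0, 0.0, 0.0, 0.0, 0.0, 0.0, 0.0, 0.11, 0.11, 0.11]
```

>>> {"name": "arm_command", "arguments": {
  "targets": [
    {"xyz":[0,-0.03,0.04],"twist":[-0.14,0,0],"hand":1},
    {"xyz":[0.005,-0.06,0.08],"twist":[-0.28,0,0],"hand":1},
    {"xyz":[0.01,-0.09,0.12],"twist":[-0.42,0,0],"hand":1},
    {"xyz":[0.01,-0.12,0.16],"twist":[-0.56,0,0],"hand":1},
    {"xyz":[0.01,-0.145,0.2],"twist":[-0.7,0,0],"hand":1}
  ],
  "squeeze": 20
}}

```text
clock: 0.65
tcp_pos: [0.303, 0.3086, 0.2211]
eef_rot: [-143.2, 89.9, -126.0]
contact_force: [-0.2, 1.4, 0.1]
grip_width: 0.0121
```

```bash
cat > st.py <<'E'
from cell import env
from h import *
s=env.observe();rep(s)
E
cat st.py - > a.py <<'E'
go(s,j2w(-76,145,200),90)
E
python3 a.py
```

```text
t 0.65 jig [-243.2  462.1  221.1] toolx [-0.001 -0.001 -1.   ] zyaw_jig 10.4 F [-0.2  1.4  0.1] grip 0.0121 q [ 35.   6. -16.  68.  -0.  18.]
[ 0.0212 -0.3421  0.107 ] [-1.3886e+00 -1.2000e-03 -1.0000e-04]
```

>>> {"name": "arm_command", "arguments": {
  "targets": [
    {"xyz":[0.004,-0.035,0.011],"twist":[-0.14,0,0],"hand":1},
    {"xyz":[0.008,-0.07,0.022],"twist":[-0.28,0,0],"hand":1},
    {"xyz":[0.01,-0.105,0.033],"twist":[-0.42,0,0],"hand":1},
    {"xyz":[0.015,-0.14,0.044],"twist":[-0.56,0,0],"hand":1},
    {"xyz":[0.02,-0.175,0.055],"twist":[-0.7,0,0],"hand":1}
  ]
}}

```text
clock: 1.15
tcp_pos: [0.406, 0.1589, 0.2015]
eef_rot: [-174.8, 89.9, -118.7]
contact_force: [0.3, 0.3, 0.4]
grip_width: -0.0003
```

```bash
python3 a.py
```

```text
t 1.15 jig [-158.3  301.5  201.5] toolx [-0.    -0.001 -1.   ] zyaw_jig 49.4 F [0.3 0.3 0.4] grip -0.0003 q [ 11.   7. -18.  65.  -0. -45.]
[ 0.0015 -0.1643 -0.0652] [-7.086e-01 -9.000e-04 -2.000e-04]
```

>>> {"name": "arm_command", "arguments": {
  "targets": [
    {"xyz":[0,-0.035,-0.014],"twist":[-0.14,0,0],"hand":1},
    {"xyz":[0,-0.07,-0.028],"twist":[-0.28,0,0],"hand":1},
    {"xyz":[0,-0.105,-0.042],"twist":[-0.42,0,0],"hand":1},
    {"xyz":[0,-0.14,-0.056],"twist":[-0.57,0,0],"hand":1},
    {"xyz":[0,-0.164,-0.065],"twist":[-0.71,0,0],"hand":1}
  ]
}}

```text
clock: 1.65
tcp_pos: [0.5068, 0.0113, 0.2013]
eef_rot: [139.6, 89.9, -123.3]
contact_force: [-0.0, 1.2, 0.2]
grip_width: 0.0
```

```bash
python3 a.py
```

```text
t 1.65 jig [-75.4 143.2 201.3] toolx [-0.001 -0.001 -1.   ] zyaw_jig 90.4 F [-0.   1.2  0.2] grip 0.0 q [  -8.   14.   -9.   67.   -0. -105.]
[0.0013 0.0006 0.0018] [ 0.0061 -0.0009 -0.0008]
```

>>> {"name": "arm_command", "arguments": {
  "targets": [
    {"xyz":[0.03,0.0005,0.001],"twist":[0,0,0],"hand":1},
    {"xyz":[0.06,0.0005,0.001],"twist":[0,0,0],"hand":1},
    {"xyz":[0.09,0.0005,0.001],"twist":[0,0,0],"hand":1},
    {"xyz":[0.1,0.0005,0.001],"twist":[0,0,0],"hand":1}
  ]
}}

```text
clock: 2.05
tcp_pos: [0.5046, 0.0123, 0.0989]
eef_rot: [88.8, 89.7, -174.2]
contact_force: [-0.5, 0.5, 0.8]
grip_width: -0.0001
```

```bash
cat st.py - > b.py <<'E'
import cv2
p,d=env.camera("wrist");m=env.camera_model("wrist")
cv2.imwrite("pics/w1.png",cv2.convertScaleAbs(p[:,:,::-1],alpha=1.5))
for P in [j2w(-77,175,82),j2w(-7,175,41),j2w(51,162,38)]: print(proj(m,P))
p,d=env.camera("top");cv2.imwrite("pics/t1.png",p[:,:,::-1])
cv2.imwrite("pics/t1.png",cv2.resize(cv2.convertScaleAbs(p[140:345,180:465,::-1],alpha=1.5),None,fx=2.8,fy=2.8))
E
python3 b.py
```

```text
t 2.05 jig [-77.5 144.4  98.9] toolx [-0.004 -0.    -1.   ] zyaw_jig 90.3 F [-0.5  0.5  0.8] grip -0.0001 q [  -8.   18.  -20.   52.   -0. -105.]
(np.float64(316.9486491665921), np.float64(345.69335161184415))
(np.float64(209.9926396204399), np.float64(307.5503987986896))
(np.float64(120.00898214027), np.float64(287.1312409927766))
```

View pics/w1.png

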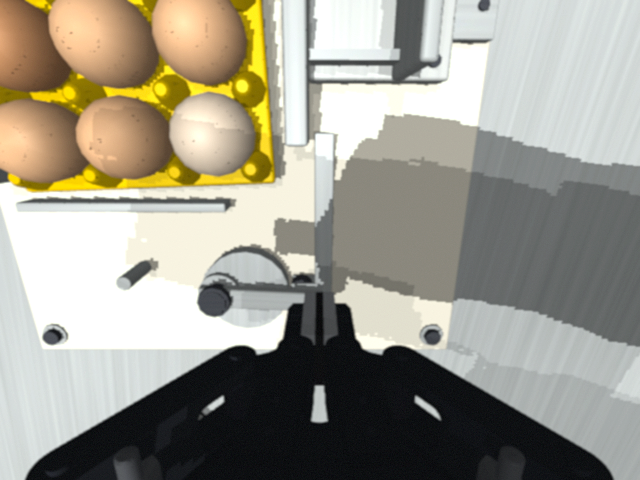

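View pics/t1.png

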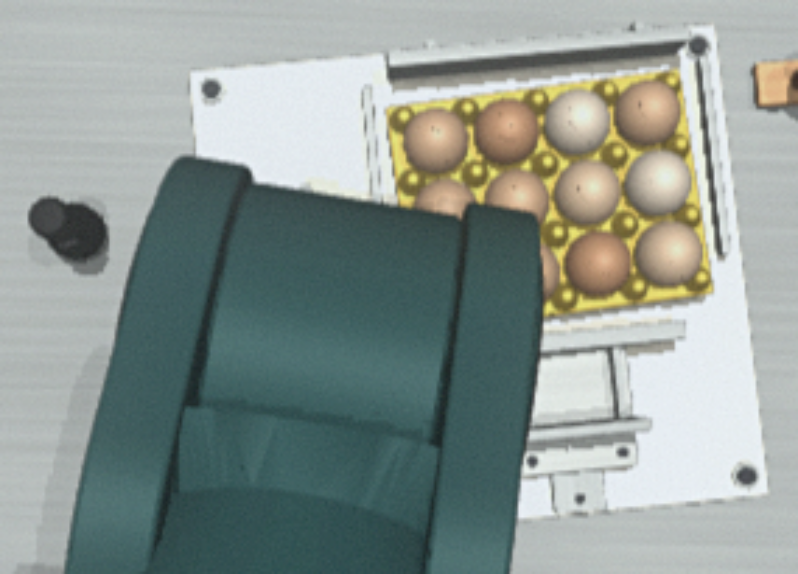

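>>> {"name": "arm_command", "arguments": {
  "targets": [
    {"xyz":[0.02,0,0],"twist":[0,0,0],"hand":1},
    {"xyz":[0.04,0,0],"twist":[0,0,0],"hand":1},
    {"xyz":[0.05,0,0],"twist":[0,0,0],"hand":1},
    {"xyz":[0.05,0,0],"twist":[0,0,0],"hand":1}
  ]
}}

```text
clock: 2.55
tcp_pos: [0.5052, 0.0123, 0.0506]
eef_rot: [92.4, 89.8, -170.6]
contact_force: [0.7, 0.8, 0.2]
grip_width: -0.0
```

```bash
cat st.py - > c.py <<'E'
import sys
a=[float(x) for x in sys.argv[1:]]
cam(s,a)
E
python3 c.py  -0.1 0 0.1 .2 .3
```

```text
t 2.55 jig [-76.9 144.3  50.6] toolx [-0.003 -0.001 -1.   ] zyaw_jig 90.4 F [0.7 0.8 0.2] grip -0.0 q [  -8.   21.  -25.   45.   -0. -105.]
[ 0.0026 -0.0022  0.0038] [-0.0938  0.     -0.0035]
[0.0026 0.0001 0.0107] [ 0.0062 -0.0002 -0.0035]
[0.0026 0.0017 0.0178] [ 0.1062 -0.0003 -0.0035]
[0.0026 0.0026 0.025 ] [ 0.2062 -0.0005 -0.0035]
[0.0026 0.0027 0.0323] [ 0.3062 -0.0007 -0.0035]
```

>>> {"name": "arm_command", "arguments": {
  "targets": [
    {"xyz":[0.002,0,0.006],"twist":[0,0,0],"hand":1},
    {"xyz":[0.0025,0,0.011],"twist":[0.006,0,0],"hand":1},
    {"xyz":[0.0025,0.0015,0.018],"twist":[0.106,0,0],"hand":1},
    {"xyz":[0.0025,0.0025,0.025],"twist":[0.206,0,0],"hand":1},
    {"xyz":[0.0025,0.0025,0.032],"twist":[0.306,0,0],"hand":1}
  ]
}}

```text
clock: 3.05
tcp_pos: [0.4993, 0.0441, 0.0489]
eef_rot: [135.2, 89.9, -145.5]
contact_force: [2.3, -2.7, -0.3]
grip_width: -0.0
```

```bash
python3 c.py  .35 0.43 .51 .59 .67
```

```text
t 3.05 jig [-79.  176.6  48.9] toolx [-0.002 -0.001 -1.   ] zyaw_jig 72.6 F [ 2.3 -2.7 -0.3] grip -0.0 q [ -4.  20. -26.  44.  -0. -83.]
[0.0009 0.0017 0.0032] [ 0.0459 -0.0017 -0.0016]
[0.0009 0.0028 0.009 ] [ 0.1259 -0.0018 -0.0016]
[0.0009 0.0034 0.0147] [ 0.2059 -0.0018 -0.0015]
[0.0009 0.0036 0.0206] [ 0.2859 -0.0019 -0.0014]
[0.0009 0.0033 0.0264] [ 0.3659 -0.002  -0.0013]
```

>>> {"name": "arm_command", "arguments": {
  "targets": [
    {"xyz":[0.001,0.0015,0.003],"twist":[0.046,0,0],"hand":1},
    {"xyz":[0.001,0.003,0.009],"twist":[0.126,0,0],"hand":1},
    {"xyz":[0.001,0.0035,0.0145],"twist":[0.206,0,0],"hand":1},
    {"xyz":[0.001,0.0035,0.0205],"twist":[0.286,0,0],"hand":1},
    {"xyz":[0.001,0.0035,0.0265],"twist":[0.366,0,0],"hand":1}
  ]
}}

```text
clock: 3.55
tcp_pos: [0.5013, 0.0712, 0.0487]
eef_rot: [-165.3, 89.9, -107.2]
contact_force: [-0.1, -2.4, 0.7]
grip_width: 0.0002
```

```bash
python3 c.py  .75 0.84 .93 1.02 1.11
```

```text
t 3.55 jig [-73.9 203.3  48.7] toolx [-0.001 -0.002 -1.   ] zyaw_jig 51.4 F [-0.1 -2.4  0.7] grip 0.0002 q [ -1.  21. -25.  44.  -0. -59.]
[0.0007 0.0014 0.005 ] [ 0.0763 -0.002   0.0006]
[0.0007 0.0024 0.0115] [ 0.1663 -0.002   0.0007]
[0.0007 0.0029 0.0181] [ 0.2563 -0.002   0.0008]
[0.0007 0.0027 0.0246] [ 0.3463 -0.002   0.0009]
[0.0006 0.002  0.0311] [ 0.4363 -0.0019  0.001 ]
```

>>> {"name": "arm_command", "arguments": {
  "targets": [
    {"xyz":[0.0005,0.0015,0.005],"twist":[0.076,0,0],"hand":1},
    {"xyz":[0.0005,0.0025,0.0115],"twist":[0.166,0,0],"hand":1},
    {"xyz":[0.0005,0.003,0.018],"twist":[0.256,0,0],"hand":1},
    {"xyz":[0.0005,0.0025,0.0245],"twist":[0.346,0,0],"hand":1},
    {"xyz":[0.0005,0.002,0.031],"twist":[0.436,0,0],"hand":1}
  ]
}}

```text
clock: 4.05
tcp_pos: [0.5162, 0.099, 0.0489]
eef_rot: [-122.4, 89.8, -89.5]
contact_force: [-0.8, -2.5, 1.5]
grip_width: -0.0005
```

```bash
python3 c.py  1.18 1.27 1.36 1.45 1.54
```

```text
t 4.05 jig [-55.9 229.2  48.9] toolx [ 0.    -0.003 -1.   ] zyaw_jig 26.2 F [-0.8 -2.5  1.5] grip -0.0005 q [  2.  22. -22.  45.  -0. -31.]
[0.0009 0.001  0.0047] [ 0.0667 -0.0014  0.0023]
[0.0009 0.0021 0.0111] [ 0.1567 -0.0012  0.0024]
[0.0009 0.0026 0.0176] [ 0.2467 -0.0011  0.0024]
[0.0009 0.0025 0.0242] [ 0.3367 -0.001   0.0025]
[0.0008 0.0018 0.0307] [ 0.4267 -0.0009  0.0025]
```

>>> {"name": "arm_command", "arguments": {
  "targets": [
    {"xyz":[0.001,0.001,0.005],"twist":[0.067,0,0],"hand":1},
    {"xyz":[0.001,0.002,0.011],"twist":[0.157,0,0],"hand":1},
    {"xyz":[0.001,0.0025,0.0175],"twist":[0.247,0,0],"hand":1},
    {"xyz":[0.001,0.0025,0.024],"twist":[0.337,0,0],"hand":1},
    {"xyz":[0.001,0.002,0.0305],"twist":[0.427,0,0],"hand":1}
  ]
}}

```text
clock: 4.55
tcp_pos: [0.5407, 0.1177, 0.0485]
eef_rot: [-95.0, 89.8, -86.8]
contact_force: [-2.4, -2.6, 1.2]
grip_width: 0.0002
```

```bash
python3 c.py  1.62 1.71 1.8 1.89 1.98; cat st.py - > b.py <<'E'
import cv2
p,d=env.camera("scene")
cv2.imwrite("pics/s2.png",cv2.resize(cv2.convertScaleAbs(p[150:390,150:420,::-1],alpha=1.5),None,fx=2.4,fy=2.4))
E
python3 b.py
```

```text
t 4.55 jig [-29.4 244.9  48.5] toolx [ 0.    -0.003 -1.   ] zyaw_jig 1.5 F [-2.4 -2.6  1.2] grip 0.0002 q [  4.  25. -18.  47.  -0.  -4.]
[0.0005 0.0009 0.0059] [ 0.0759 -0.0002  0.0031]
[0.0005 0.0019 0.0123] [ 0.1659 -0.      0.0032]
[0.0005 0.0023 0.0189] [2.559e-01 1.000e-04 3.200e-03]
[0.0005 0.0022 0.0254] [3.459e-01 3.000e-04 3.200e-03]
[0.0005 0.0015 0.0319] [4.359e-01 4.000e-04 3.200e-03]
t 4.55 jig [-29.4 244.9  48.5] toolx [ 0.    -0.003 -1.   ] zyaw_jig 1.5 F [-2.4 -2.6  1.2] grip 0.0002 q [  4.  25. -18.  47.  -0.  -4.]
```

View pics/s2.png

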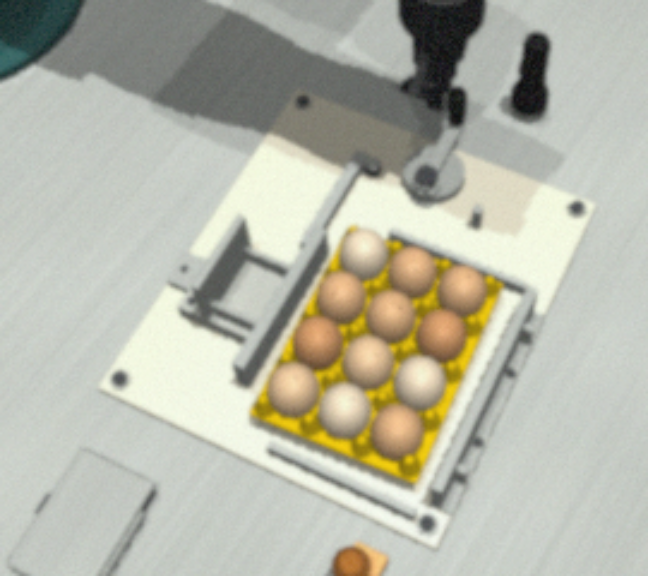

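The lever now points outwards: knob at crop (457,103), fingers just behind it, pivot at (425,177). The slide has not moved. Next I carry on round.

>>> {"name": "arm_command", "arguments": {
  "targets": [
    {"xyz":[0.0005,0.001,0.006],"twist":[0.076,0,0],"hand":1},
    {"xyz":[0.0005,0.002,0.0125],"twist":[0.166,0,0],"hand":1},
    {"xyz":[0.0005,0.0025,0.019],"twist":[0.256,0,0],"hand":1},
    {"xyz":[0.0005,0.002,0.0255],"twist":[0.346,0,0],"hand":1},
    {"xyz":[0.0005,0.0015,0.032],"twist":[0.436,0,0],"hand":1}
  ]
}}

```text
clock: 5.1
tcp_pos: [0.5728, 0.1244, 0.0485]
eef_rot: [-61.5, 89.8, -78.7]
contact_force: [-3.8, -1.2, 0.8]
grip_width: 0.0
```

```bash
python3 c.py  2.06 2.15 2.24 2.33 2.42
```

```text
t 5.1 jig [  3.3 247.8  48.5] toolx [ 0.001 -0.003 -1.   ] zyaw_jig -23.8 F [-3.8 -1.2  0.8] grip 0.0 q [  4.  27. -13.  49.  -0.  22.]
[0.0005 0.0006 0.0052] [0.073  0.0014 0.0024]
[0.0005 0.0016 0.0116] [0.163  0.0015 0.0023]
[0.0005 0.0021 0.0182] [0.253  0.0016 0.0023]
[0.0005 0.0019 0.0247] [0.343  0.0017 0.0022]
[0.0005 0.0012 0.0312] [0.433  0.0018 0.0021]
```

>>> {"name": "arm_command", "arguments": {
  "targets": [
    {"xyz":[0.0005,0.0005,0.005],"twist":[0.073,0,0],"hand":1},
    {"xyz":[0.0005,0.0015,0.0115],"twist":[0.163,0,0],"hand":1},
    {"xyz":[0.0005,0.002,0.018],"twist":[0.253,0,0],"hand":1},
    {"xyz":[0.0005,0.002,0.0245],"twist":[0.343,0,0],"hand":1},
    {"xyz":[0.0005,0.001,0.031],"twist":[0.433,0,0],"hand":1}
  ]
}}

```text
clock: 5.6
tcp_pos: [0.6027, 0.117, 0.0485]
eef_rot: [-27.8, 89.9, -69.9]
contact_force: [-0.5, 2.9, -0.9]
grip_width: 0.0001
```

```bash
python3 c.py  2.5 2.57 2.64 2.71 2.78
```

```text
t 5.6 jig [ 32.1 236.9  48.5] toolx [ 0.001 -0.002 -1.   ] zyaw_jig -48.7 F [-0.5  2.9 -0.9] grip 0.0001 q [ 3. 30. -9. 51. -0. 45.]
[0.0005 0.0011 0.0063] [0.0786 0.0017 0.0008]
[0.0005 0.0019 0.0113] [0.1486 0.0017 0.0007]
[0.0005 0.0024 0.0164] [0.2186 0.0017 0.0007]
[0.0005 0.0026 0.0215] [0.2886 0.0018 0.0006]
[0.0005 0.0023 0.0266] [0.3586 0.0018 0.0006]
```

>>> {"name": "arm_command", "arguments": {
  "targets": [
    {"xyz":[0.0005,0.001,0.0065],"twist":[0.079,0,0],"hand":1},
    {"xyz":[0.0005,0.002,0.0115],"twist":[0.149,0,0],"hand":1},
    {"xyz":[0.0005,0.0025,0.0165],"twist":[0.219,0,0],"hand":1},
    {"xyz":[0.0005,0.0025,0.0215],"twist":[0.289,0,0],"hand":1},
    {"xyz":[0.0005,0.0025,0.0265],"twist":[0.359,0,0],"hand":1}
  ]
}}

```text
clock: 6.1
tcp_pos: [0.6241, 0.1018, 0.0486]
eef_rot: [25.5, 89.9, -37.2]
contact_force: [-0.8, 2.3, -1.2]
grip_width: 0.0
```

```bash
python3 c.py  2.85 2.9 2.95 3.0 3.05
```

```text
t 6.1 jig [ 51.6 219.4  48.6] toolx [ 0.001 -0.001 -1.   ] zyaw_jig -69.3 F [-0.8  2.3 -1.2] grip 0.0 q [ 2. 31. -6. 53. -0. 65.]
[0.0006 0.0007 0.0057] [ 0.0692  0.0012 -0.0006]
[0.0006 0.0014 0.0093] [ 0.1192  0.0011 -0.0006]
[0.0006 0.0019 0.0129] [ 0.1692  0.0011 -0.0007]
[0.0006 0.0022 0.0165] [ 0.2192  0.0011 -0.0007]
[0.0006 0.0023 0.0202] [ 0.2692  0.0011 -0.0007]
```

>>> {"name": "arm_command", "arguments": {
  "targets": [
    {"xyz":[0.0005,0.0005,0.0055],"twist":[0.069,0,0],"hand":1},
    {"xyz":[0.0005,0.0015,0.009],"twist":[0.119,0,0],"hand":1},
    {"xyz":[0.0005,0.002,0.013],"twist":[0.169,0,0],"hand":1},
    {"xyz":[0.0005,0.002,0.0165],"twist":[0.219,0,0],"hand":1},
    {"xyz":[0.0005,0.0025,0.02],"twist":[0.269,0,0],"hand":1}
  ]
}}

```text
clock: 6.6
tcp_pos: [0.6355, 0.0858, 0.0487]
eef_rot: [79.3, 89.9, 1.2]
contact_force: [-1.6, 2.6, 0.0]
grip_width: -0.0
```

```bash
python3 c.py  3.07 3.09 3.12 3.14 3.16
```

```text
t 6.6 jig [ 61.1 202.2  48.7] toolx [ 0.002  0.    -1.   ] zyaw_jig -84.7 F [-1.6  2.6  0. ] grip -0.0 q [ 0. 32. -5. 53.  0. 78.]
[0.0007 0.0001 0.0022] [ 0.0203  0.0003 -0.0016]
[0.0007 0.0004 0.0036] [ 0.0403  0.0003 -0.0016]
[0.0007 0.0009 0.0058] [ 0.0703  0.0002 -0.0016]
[0.0007 0.0012 0.0072] [ 0.0903  0.0002 -0.0016]
[0.0007 0.0014 0.0086] [ 0.1103  0.0002 -0.0016]
```

Close to the stop; small steps now, watching the force.

>>> {"name": "arm_command", "arguments": {
  "targets": [
    {"xyz":[0.0005,0,0.002],"twist":[0.02,0,0],"hand":1},
    {"xyz":[0.0005,0.0005,0.0035],"twist":[0.04,0,0],"hand":1},
    {"xyz":[0.0005,0.0005,0.005],"twist":[0.06,0,0],"hand":1},
    {"xyz":[0.0005,0.001,0.006],"twist":[0.075,0,0],"hand":1}
  ]
}}

```text
clock: 7.0
tcp_pos: [0.6378, 0.0802, 0.0484]
eef_rot: [84.7, 89.9, 2.3]
contact_force: [-0.8, 2.1, 2.3]
grip_width: -0.0001
```

```bash
python3 c.py  3.14 3.16 3.18
```

```text
t 7.0 jig [ 62.8 196.3  48.4] toolx [ 0.002  0.    -1.   ] zyaw_jig -89.1 F [-0.8  2.1  2.3] grip -0.0001 q [-0. 32. -4. 53.  0. 82.]
[0.0004 0.0002 0.0012] [ 0.0148  0.0002 -0.002 ]
[0.0004 0.0006 0.0026] [ 0.0348  0.0001 -0.002 ]
[0.0004 0.0009 0.004 ] [ 0.0548  0.0001 -0.002 ]
```

>>> {"name": "arm_command", "arguments": {
  "targets": [
    {"xyz":[0,0,0.0015],"twist":[0.01,0,0],"hand":1},
    {"xyz":[0,0,0.0025],"twist":[0.015,0,0],"hand":1},
    {"xyz":[0,0,0.0035],"twist":[0.015,0,0],"hand":1}
  ]
}}

```text
clock: 7.3
tcp_pos: [0.6384, 0.0767, 0.0484]
eef_rot: [91.4, 89.9, 8.2]
contact_force: [1.3, 9.1, 0.7]
grip_width: -0.0001
```

```bash
python3 st.py
```

```text
t 7.3 jig [ 62.9 192.8  48.4] toolx [ 0.002  0.    -1.   ] zyaw_jig -89.9 F [1.3 9.1 0.7] grip -0.0001 q [-0. 32. -4. 53.  0. 83.]
```

Force rose to 9 N, so the lever is at its pin. Backing off, then up.

>>> {"name": "arm_command", "arguments": {
  "targets": [
    {"xyz":[0,0,-0.015],"twist":[0,0,0],"hand":1},
    {"xyz":[0,0,-0.03],"twist":[0,0,0],"hand":1},
    {"xyz":[-0.04,0,-0.03],"twist":[0,0,0],"hand":1},
    {"xyz":[-0.08,0,-0.03],"twist":[0,0,0],"hand":1},
    {"xyz":[-0.12,0,-0.03],"twist":[0,0,0],"hand":1}
  ]
}}

```text
clock: 7.8
tcp_pos: [0.6338, 0.1079, 0.1698]
eef_rot: [80.7, 89.9, -2.5]
contact_force: [1.2, 0.1, 0.0]
grip_width: -0.0001
```

```bash
cat st.py - > a.py <<'E'
go(s,j2w(-155,0,150),0)
import cv2
p,d=env.camera("scene")
cv2.imwrite("pics/s3.png",cv2.resize(cv2.convertScaleAbs(p[150:390,150:420,::-1],alpha=1.5),None,fx=2.4,fy=2.4))
E
python3 a.py
```

```text
t 7.8 jig [ 61.9 224.3 169.8] toolx [ 0.001 -0.    -1.   ] zyaw_jig -89.9 F [1.2 0.1 0. ] grip -0.0001 q [ 2. 28.  8. 70. -0. 86.]
[ 0.0196 -0.2175  0.2237] [-1.5682e+00  1.0000e-03 -7.0000e-04]
```

View pics/s3.png

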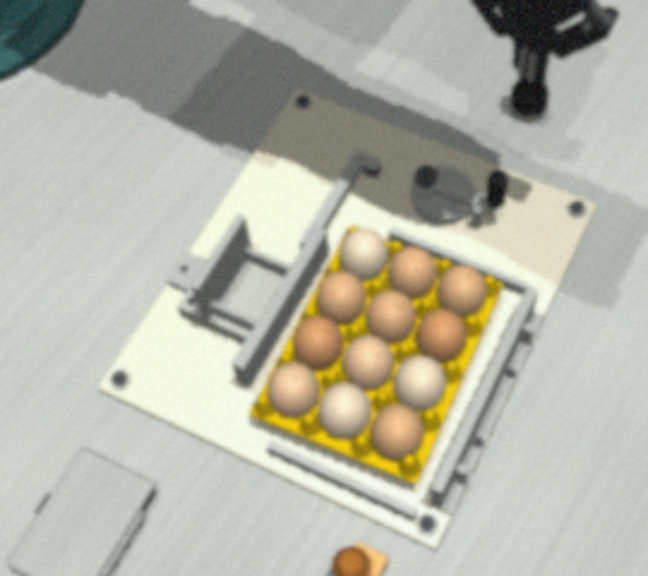

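The lever lies at the pin: knob at crop (497,185), pin just below it. Slide and tray are unmoved. Now over to the back of the push plate.

>>> {"name": "arm_command", "arguments": {
  "targets": [
    {"xyz":[0,-0.01,0.035],"twist":[-0.14,0,0],"hand":1},
    {"xyz":[0,-0.03,0.07],"twist":[-0.28,0,0],"hand":1},
    {"xyz":[0,-0.055,0.1],"twist":[-0.42,0,0],"hand":1},
    {"xyz":[0,-0.08,0.125],"twist":[-0.56,0,0],"hand":1},
    {"xyz":[0,-0.105,0.15],"twist":[-0.7,0,0],"hand":1}
  ]
}}

```text
clock: 8.35
tcp_pos: [0.5484, -0.0535, 0.1754]
eef_rot: [43.3, 89.5, 0.6]
contact_force: [0.8, -0.5, -0.1]
grip_width: -0.0001
```

```bash
cat st.py - > a.py <<'E'
go(s,j2w(-160,0,150),0)
E
python3 a.py
```

```text
t 8.35 jig [-41.7  73.9 175.4] toolx [ 0.009  0.    -1.   ] zyaw_jig -49.4 F [ 0.8 -0.5 -0.1] grip -0.0001 q [-14.  19.  -7.  64.   0.  29.]
[ 0.0244 -0.1381 -0.0211] [-0.8617  0.0087 -0.0029]
```

>>> {"name": "arm_command", "arguments": {
  "targets": [
    {"xyz":[0,-0.03,-0.004],"twist":[-0.14,0,0],"hand":1},
    {"xyz":[0,-0.06,-0.008],"twist":[-0.28,0,0],"hand":1},
    {"xyz":[0,-0.09,-0.012],"twist":[-0.42,0,0],"hand":1},
    {"xyz":[0,-0.115,-0.016],"twist":[-0.56,0,0],"hand":1},
    {"xyz":[0,-0.138,-0.021],"twist":[-0.7,0.005,0],"hand":1}
  ]
}}

```text
clock: 8.85
tcp_pos: [0.4384, -0.1405, 0.1743]
eef_rot: [25.5, 89.7, 23.3]
contact_force: [0.3, -0.4, 0.5]
grip_width: 0.0002
```

```bash
python3 a.py
```

```text
t 8.85 jig [-161.     0.4  174.3] toolx [ 0.004  0.002 -1.   ] zyaw_jig -8.9 F [ 0.3 -0.4  0.5] grip 0.0002 q [-28.  10. -18.  61.   0. -26.]
[ 0.0243 -0.0003  0.001 ] [-0.1554  0.0042 -0.0016]
```

>>> {"name": "arm_command", "arguments": {
  "targets": [
    {"xyz":[0.02,0,0],"twist":[-0.1,0.004,-0.001],"hand":1},
    {"xyz":[0.04,0,0],"twist":[-0.155,0.004,-0.001],"hand":1},
    {"xyz":[0.04,0,0],"twist":[-0.155,0.004,-0.001],"hand":1}
  ]
}}

```text
clock: 9.15
tcp_pos: [0.4374, -0.1391, 0.1326]
eef_rot: [139.3, 89.8, 146.0]
contact_force: [-0.2, -0.5, 1.1]
grip_width: -0.0
```

```bash
cat st.py - > b.py <<'E'
import cv2
p,d=env.camera("scene");cv2.imwrite("pics/s4.png",cv2.resize(cv2.convertScaleAbs(p[150:390,150:420,::-1],alpha=1.5),None,fx=2.4,fy=2.4))
go(s,j2w(-150,0,55),0)
E
python3 b.py
```

```text
t 9.15 jig [-161.9    1.8  132.6] toolx [-0.003  0.002 -1.   ] zyaw_jig 0.0 F [-0.2 -0.5  1.1] grip -0.0 q [-28.  12. -23.  55.   0. -35.]
[ 0.0775 -0.002   0.0121] [ 0.0009 -0.0028 -0.0024]
```

View pics/s4.png

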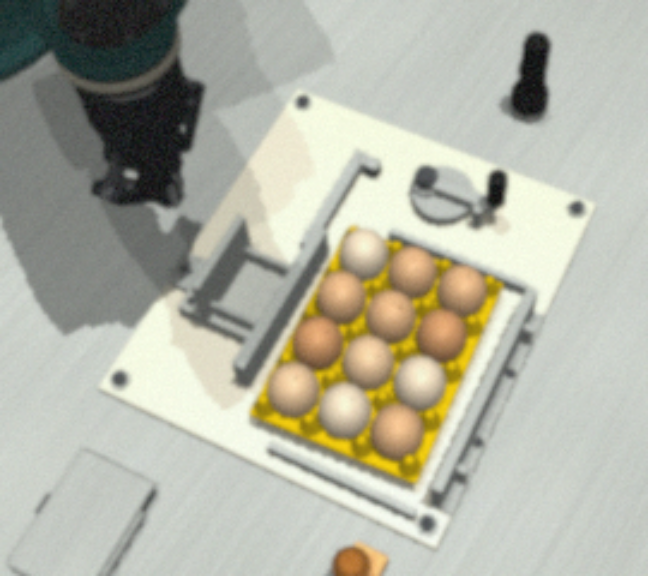

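>>> {"name": "arm_command", "arguments": {
  "targets": [
    {"xyz":[0.03,-0.001,0],"twist":[0,0,0],"hand":1},
    {"xyz":[0.06,-0.002,0],"twist":[0,-0.003,-0.002],"hand":1},
    {"xyz":[0.08,-0.002,0],"twist":[0,-0.003,-0.002],"hand":1},
    {"xyz":[0.083,-0.002,0],"twist":[0,-0.003,-0.002],"hand":1},
    {"xyz":[0.083,-0.002,0],"twist":[0,-0.003,-0.002],"hand":1}
  ]
}}

```text
clock: 9.7
tcp_pos: [0.4385, -0.1411, 0.0515]
eef_rot: [-16.1, 89.9, -9.5]
contact_force: [1.1, -0.5, 0.4]
grip_width: 0.0001
```

```bash
python3 st.py
```

```text
t 9.7 jig [-161.    -0.3   51.5] toolx [ 0.002 -0.    -1.   ] zyaw_jig -0.1 F [ 1.1 -0.5  0.4] grip 0.0001 q [-28.  17. -31.  42.   0. -35.]
```

>>> {"name": "arm_command", "arguments": {
  "targets": [
    {"xyz":[0,0,0.005],"twist":[0,0,0],"hand":1},
    {"xyz":[0,0,0.01],"twist":[0,0,0],"hand":1},
    {"xyz":[0,0,0.015],"twist":[0,0,0],"hand":1},
    {"xyz":[0,0,0.019],"twist":[0,0,0],"hand":1},
    {"xyz":[0,0,0.021],"twist":[0,0,0],"hand":1}
  ]
}}

```text
clock: 10.2
tcp_pos: [0.46, -0.1387, 0.0517]
eef_rot: [-18.4, 89.9, -11.8]
contact_force: [-0.2, 0.4, -0.0]
grip_width: -0.0002
```

>>> {"name": "arm_command", "arguments": {
  "targets": [
    {"xyz":[0,0,0.002],"twist":[0,0,0],"hand":1},
    {"xyz":[0,0,0.004],"twist":[0,0,0],"hand":1},
    {"xyz":[0,0,0.006],"twist":[0,0,0],"hand":1},
    {"xyz":[0,0,0.008],"twist":[0,0,0],"hand":1},
    {"xyz":[0,0,0.01],"twist":[0,0,0],"hand":1}
  ]
}}

```text
clock: 10.7
tcp_pos: [0.4699, -0.1375, 0.0517]
eef_rot: [-17.8, 89.9, -11.2]
contact_force: [-1.3, -0.5, 1.5]
grip_width: 0.0
```

```bash
python3 st.py
```

```text
t 10.7 jig [-129.4   -0.3   51.7] toolx [ 0.002 -0.    -1.   ] zyaw_jig -0.1 F [-1.3 -0.5  1.5] grip 0.0 q [-26.  19. -27.  44.   0. -32.]
```

>>> {"name": "arm_command", "arguments": {
  "targets": [
    {"xyz":[0,0,0.002],"twist":[0,0,0],"hand":1},
    {"xyz":[0,0,0.004],"twist":[0,0,0],"hand":1},
    {"xyz":[0,0,0.006],"twist":[0,0,0],"hand":1},
    {"xyz":[0,0,0.008],"twist":[0,0,0],"hand":1},
    {"xyz":[0,0,0.01],"twist":[0,0,0],"hand":1}
  ]
}}

```text
clock: 11.2
tcp_pos: [0.4798, -0.1363, 0.0517]
eef_rot: [-18.3, 89.9, -11.7]
contact_force: [-4.8, -0.7, 2.6]
grip_width: 0.0001
```

```bash
cat st.py - > b.py <<'E'
import cv2
p,d=env.camera("scene");cv2.imwrite("pics/s5.png",cv2.resize(cv2.convertScaleAbs(p[150:390,150:420,::-1],alpha=1.5),None,fx=2.4,fy=2.4))
E
python3 b.py
```

```text
t 11.2 jig [-119.4   -0.3   51.7] toolx [ 0.001 -0.    -1.   ] zyaw_jig -0.1 F [-4.8 -0.7  2.6] grip 0.0001 q [-25.  20. -26.  44.   0. -32.]
```

View pics/s5.png

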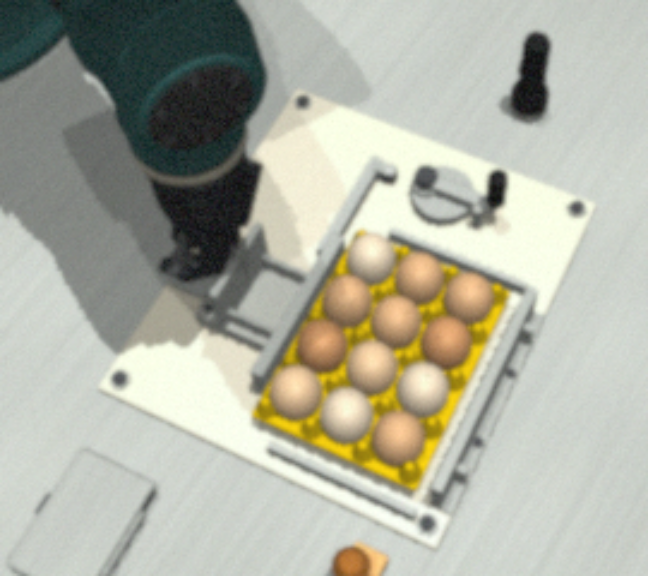

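The slide is moving and the guide now bears on the tray, which is squaring up. Force is about 5 N. I continue slowly.

>>> {"name": "arm_command", "arguments": {
  "targets": [
    {"xyz":[0,0,0.0015],"twist":[0,0,0],"hand":1},
    {"xyz":[0,0,0.003],"twist":[0,0,0],"hand":1},
    {"xyz":[0,0,0.0045],"twist":[0,0,0],"hand":1},
    {"xyz":[0,0,0.006],"twist":[0,0,0],"hand":1},
    {"xyz":[0,0,0.0075],"twist":[0,0,0],"hand":1}
  ]
}}

```text
clock: 11.75
tcp_pos: [0.4874, -0.1353, 0.0516]
eef_rot: [-19.8, 89.9, -13.2]
contact_force: [-6.8, -0.7, 5.7]
grip_width: -0.0002
```

```bash
python3 st.py
```

```text
t 11.75 jig [-111.8   -0.2   51.6] toolx [ 0.001 -0.    -1.   ] zyaw_jig -0.1 F [-6.8 -0.7  5.7] grip -0.0002 q [-25.  20. -25.  44.   0. -31.]
```

>>> {"name": "arm_command", "arguments": {
  "targets": [
    {"xyz":[0,0,0.001],"twist":[0,0,0],"hand":1},
    {"xyz":[0,0,0.002],"twist":[0,0,0],"hand":1},
    {"xyz":[0,0,0.003],"twist":[0,0,0],"hand":1}
  ]
}}

```text
clock: 12.05
tcp_pos: [0.4901, -0.135, 0.0516]
eef_rot: [-53.6, 90.0, -47.0]
contact_force: [-7.6, -2.2, 4.9]
grip_width: 0.0001
```

```bash
cat st.py - > b.py <<'E'
import cv2,sys
p,d=env.camera("scene");cv2.imwrite("pics/s%s.png"%sys.argv[1],cv2.resize(cv2.convertScaleAbs(p[220:360,230:400,::-1],alpha=1.5),None,fx=4,fy=4))
E
python3 b.py 6
```

```text
t 12.05 jig [-109.1   -0.2   51.6] toolx [ 0. -0. -1.] zyaw_jig -0.1 F [-7.6 -2.2  4.9] grip 0.0001 q [-25.  21. -25.  45.  -0. -31.]
```

View pics/s6.png

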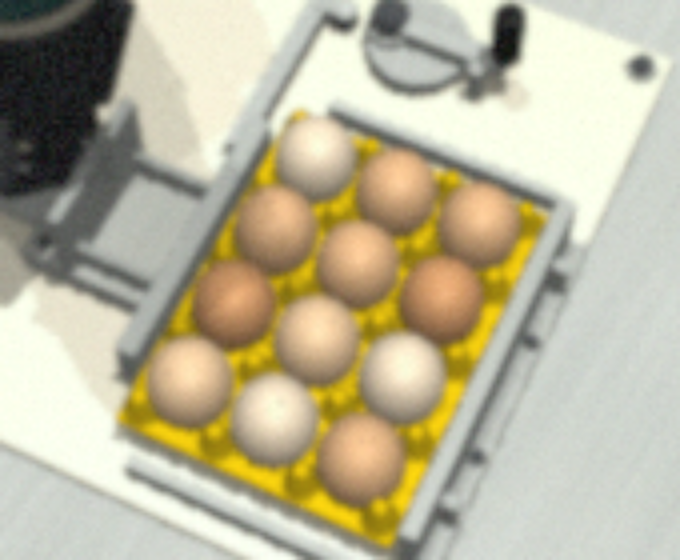

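>>> {"name": "arm_command", "arguments": {
  "targets": [
    {"xyz":[0,0,0.001],"twist":[0,0,0],"hand":1},
    {"xyz":[0,0,0.002],"twist":[0,0,0],"hand":1}
  ]
}}

```text
clock: 12.3
tcp_pos: [0.4921, -0.1348, 0.0516]
eef_rot: [-80.2, 90.0, -73.6]
contact_force: [-6.3, -1.5, 4.1]
grip_width: -0.0002
```

```bash
python3 st.py
```

```text
t 12.3 jig [-107.1   -0.3   51.6] toolx [ 0. -0. -1.] zyaw_jig -0.1 F [-6.3 -1.5  4.1] grip -0.0002 q [-24.  21. -24.  45.  -0. -31.]
```

>>> {"name": "arm_command", "arguments": {
  "targets": [
    {"xyz":[0,0,0.001],"twist":[0,0,0],"hand":1},
    {"xyz":[0,0,0.0015],"twist":[0,0,0],"hand":1}
  ]
}}

```text
clock: 12.5
tcp_pos: [0.4923, -0.1347, 0.0516]
eef_rot: [-161.5, 89.9, -154.9]
contact_force: [-15.4, -3.8, 12.2]
grip_width: 0.0001
```

```bash
python3 st.py
```

```text
t 12.5 jig [-106.8   -0.2   51.6] toolx [-0.002 -0.001 -1.   ] zyaw_jig -0.1 F [-15.4  -3.8  12.2] grip 0.0001 q [-24.  21. -24.  45.  -0. -31.]
```

>>> {"name": "arm_command", "arguments": {
  "targets": [
    {"xyz":[0,0,0.001],"twist":[0,0,0],"hand":1},
    {"xyz":[0,0,0.0015],"twist":[0,0,0],"hand":1},
    {"xyz":[0,0,0.0015],"twist":[0,0,0],"hand":1}
  ]
}}

```text
clock: 12.8
tcp_pos: [0.4923, -0.1347, 0.0515]
eef_rot: [-166.2, 89.7, -159.7]
contact_force: [-15.1, -3.9, 11.9]
grip_width: -0.0002
```

```bash
python3 b.py 7
```

```text
t 12.8 jig [-106.8   -0.2   51.5] toolx [-0.005 -0.002 -1.   ] zyaw_jig -0.1 F [-15.1  -3.9  11.9] grip -0.0002 q [-24.  21. -24.  45.  -0. -31.]
```

View pics/s7.png

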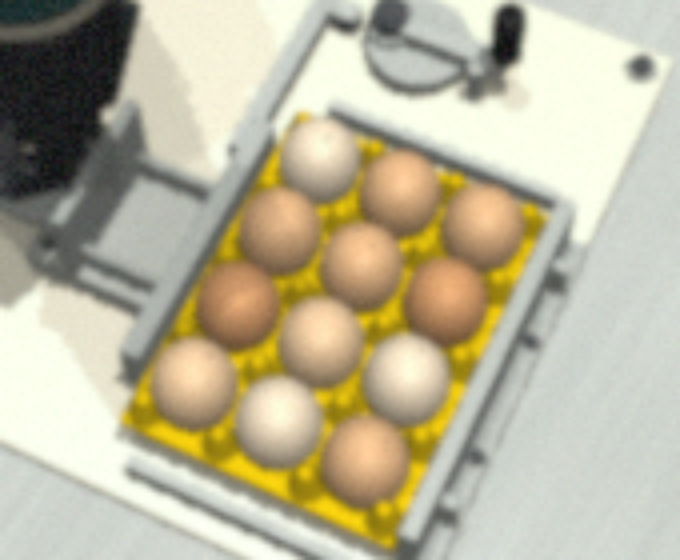

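The tray's front edge lies along the fence and the force has risen to 15 N without further motion, so it is pinned. Backing straight off.

>>> {"name": "arm_command", "arguments": {
  "targets": [
    {"xyz":[0,0,-0.006],"twist":[0,0,0],"hand":1},
    {"xyz":[0,0,-0.015],"twist":[0,0,0],"hand":1},
    {"xyz":[0,0,-0.03],"twist":[0,0,0],"hand":1},
    {"xyz":[-0.02,0,-0.045],"twist":[0,0,0],"hand":1},
    {"xyz":[-0.05,0,-0.055],"twist":[0,0,0],"hand":1}
  ]
}}

```text
clock: 13.35
tcp_pos: [0.4361, -0.1404, 0.1014]
eef_rot: [176.3, 89.6, -177.1]
contact_force: [0.7, -0.7, 0.5]
grip_width: 0.0002
```

>>> {"name": "arm_command", "arguments": {
  "targets": [
    {"xyz":[-0.04,0,-0.02],"twist":[0,0,0],"hand":1},
    {"xyz":[-0.08,0.03,-0.05],"twist":[0,0,0],"hand":1},
    {"xyz":[-0.1,0.07,-0.08],"twist":[0,0,0],"hand":1},
    {"xyz":[-0.11,0.11,-0.09],"twist":[0,0,0],"hand":1},
    {"xyz":[-0.11,0.15,-0.09],"twist":[0,0,0],"hand":1}
  ]
}}

```text
clock: 13.85
tcp_pos: [0.3291, -0.0007, 0.2137]
eef_rot: [-173.9, 89.8, -167.5]
contact_force: [2.2, -0.2, 0.6]
grip_width: 0.0
```

```bash
cat st.py - > b.py <<'E'
import cv2
p,d=env.camera("scene");cv2.imwrite("pics/s8.png",cv2.resize(cv2.convertScaleAbs(p[150:390,150:420,::-1],alpha=1.5),None,fx=2.4,fy=2.4))
p,d=env.camera("top");cv2.imwrite("pics/t8.png",cv2.resize(cv2.convertScaleAbs(p[140:345,180:465,::-1],alpha=1.5),None,fx=2.8,fy=2.8,interpolation=cv2.INTER_CUBIC))
E
python3 b.py
```

```text
t 13.85 jig [-253.3  151.9  213.7] toolx [-0.004 -0.001 -1.   ] zyaw_jig -0.3 F [ 2.2 -0.2  0.6] grip 0.0 q [-14.  -4. -27.  67.  -0. -21.]
```

View pics/s8.png

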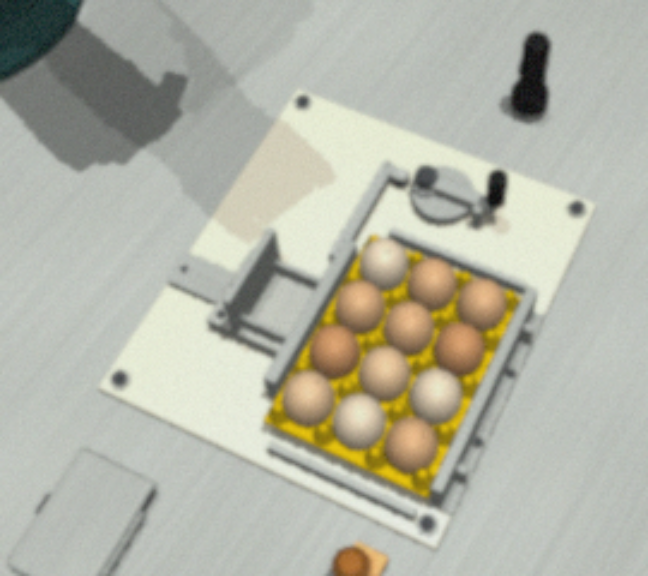

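View pics/t8.png

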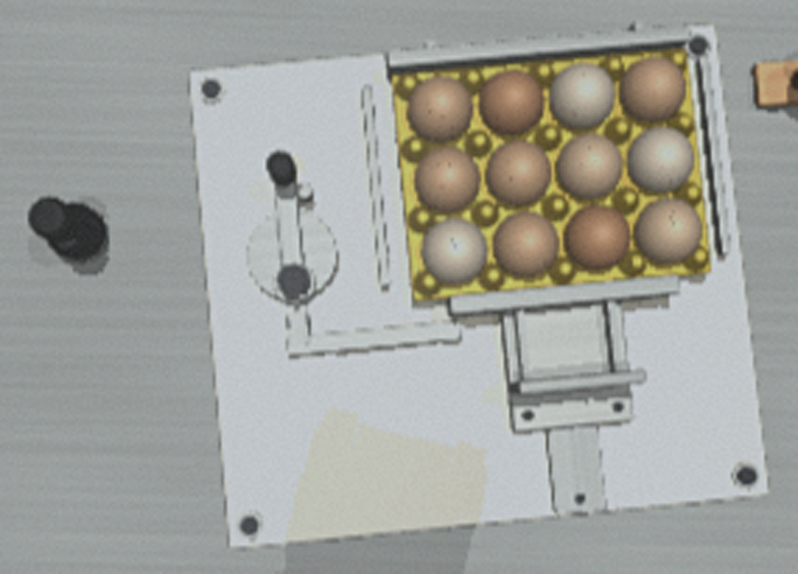

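```bash
cat st.py - > b.py <<'E'
m=env.camera_model("top")
f=lambda x,y:(x/2.8+179.68,y/2.8+139.68)
for n,(x,y),z in [("plateL",(521,392),.086),("plateR",(645,380),.086),("trayBL",(413,302),.03),("trayBR",(710,270),.03),("trayFL",(390,76),.03),("trayFR",(686,52),.03),("eTL",(440,108),.058),("eTR",(653,88),.058),("eBL",(454,250),.058),("eBR",(668,232),.058),("guideFL",(449,298),.053),("guideFR",(677,278),.053),("knob",(281,163),.082),("fenceFL",(391,66),.053),("fenceFR",(690,42),.053)]:
    print(n,w2j(ray(m,*f(x,y),z)).round(1))
E
python3 b.py; python3 - <<'E'
import cv2
p=cv2.imread("pics/t8.png")
cv2.imwrite("pics/t8f.png",cv2.resize(p[10:130,370:720],None,fx=2.25,fy=2.25))
p=cv2.imread("pics/t8.png")
cv2.imwrite("pics/t8g.png",cv2.resize(p[230:420,390:720],None,fx=2.25,fy=2.25))
E
```

```text
t 13.95 jig [-253.   154.7  212.7] toolx [-0.005  0.    -1.   ] zyaw_jig 0.1 F [-0.7 -0.8 -0.5] grip 0.0002 q [-14.  -4. -27.  67.  -0. -21.]
plateL [-93.6  38.7  86. ]
plateR [-93.5 -38.8  86. ]
trayBL [-28.7  97.8  30. ]
trayBR [ -25.8 -101.    30. ]
trayFL [123.4  98.7  30. ]
trayFR [ 122.  -101.3   30. ]
eTL [93.5 69.5 58. ]
eTR [ 94.2 -70.1  58. ]
eBL [ 0.6 69.4 58. ]
eBR [ -0.5 -69.5  58. ]
guideFL [-29.6  75.3  53. ]
guideFR [-30.4 -73.2  53. ]
knob [ 63. 174.  82.]
fenceFL [124.9  98.3  53. ]
fenceFR [123.4 -98.9  53. ]
```

View pics/t8f.png

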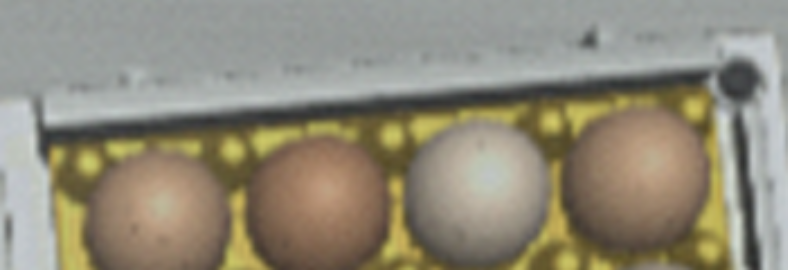

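View pics/t8g.png

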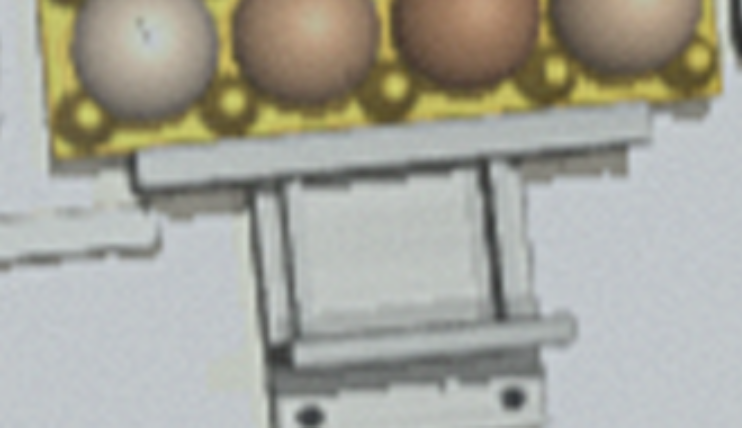

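```bash
cat st.py - > b.py <<'E'
m=env.camera_model("top")
f=lambda x,y:(x/2.8+179.68,y/2.8+139.68)
for a,b,z in [((532,461),(528,415),.03),((623,452),(618,407),.03)]:
    print(w2j(ray(m,*f(*b),z))-w2j(ray(m,*f(*a),z)))
import cv2
a=cv2.imread("pics/topc.png",0);b=cv2.imread("pics/t8.png",0)
def tm(x0,y0,x1,y1,z):
    T=a[y0:y1,x0:x1];r=cv2.matchTemplate(b[y0-80:y1+30,x0-30:x1+30],T,cv2.TM_CCOEFF_NORMED);_,v,_,l=cv2.minMaxLoc(r)
    c=((x0+x1)/2,(y0+y1)/2);d=(c[0]+l[0]-30,c[1]+l[1]-80)
    print("tm",v,l,(w2j(ray(m,*f(*d),z))-w2j(ray(m,*f(*c),z))).round(1))
tm(518,440,640,478,.03); tm(505,355,635,400,.03);tm(315,365,465,405,.023);tm(450,322,690,365,.05)
E
python3 b.py
```

```text
t 13.95 jig [-253.   154.7  212.7] toolx [-0.005  0.    -1.   ] zyaw_jig 0.1 F [-0.7 -0.8 -0.5] grip 0.0002 q [-14.  -4. -27.  67.  -0. -21.]
[30.11986072 -0.43255292  0.        ]
[29.59390934  0.14259159  0.        ]
tm 0.9476494193077087 (25, 35) [29.6  0.2  0. ]
tm 0.9746506810188293 (25, 35) [29.8  0.2  0. ]
tm 0.8866387009620667 (25, 35) [30.   0.5  0. ]
tm 0.7825649380683899 (25, 34) [29.9  0.1  0. ]
```

Slide travel comes out at about 29.8 mm by four template matches and two bolt positions. Everything agrees, so I'm handing in.

```bash
python3 -c "
from cell import env
print(env.observe()['dq'].round(2)); print(env.hand_in())"
```

```text
[-5.46  2.36  1.26 -1.22 -1.25 -6.48]
the job is handed in; nothing more can be done
None
```

The tray is squared up in the jig and the job is handed in, at about 14 s of the 54 s allowed; the hand-in gives no verdict.

**What I did:** With the fingers shut, I pushed the lever knob from its tray side round the outside to its stop pin, where the force rose to about 9 N. I then lifted clear, went behind the push plate and pushed the slide slowly forward. It stopped moving at about 15 N, up from 5–8 N of sliding friction. I backed straight off and moved the hand up and away.

**Last checks, from the top camera:**

| Check | Measured | Wanted |
|---|---|---|
| Slide travel | 29.6–30.1 mm | 26–34 mm |
| Lever knob, jig x, y | (63, 174) mm | (63, 175) mm at the pin |
| Tray turned relative to the jig | within about 0.5° (egg rows) | square |
| Tray front edge, jig x | about 122–123.4 mm | within 3 mm of the fence |

The stamp, ink pad and torch look unmoved in the pictures, and the wrist force was back near zero.

**What disagreed:**
- **Fence gap:** The fence's own face read 123.4–124.9 mm against its given 125 mm, a spread as large as the gap I was measuring. The tray being flat therefore rests on the force rise and egg rows too.
- **Push plate:** My rough readings of its edge gave only about 24–27 mm of travel. I trusted the six carriage, arm and guide-bar measurements instead.
- **Upward force:** The wrist also showed about 12 N upward while pinning, probably friction on the plate, which went away on release.
- **Arm still settling:** At hand-in the joints were still moving at up to about 6°/s, well clear of everything.

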